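# Index the swing-arm magnifier onto the test coupon

### The arm

A 7-joint arm with a two-finger parallel gripper is mounted at the origin on the work surface. World frame = base frame: x ahead of the robot, y to its left, z up, the work surface at z = 0. Lengths are in m, angles in rad, forces in N, time in s.
With the tool pointing down it reaches from about 0.425 to 0.925 m from the base axis. Payload 6.8 kg.
Tool frame: the origin (TCP) lies on the front face of the gripper's body, between the roots of the fingers; the fingertips stand 73 mm ahead of it and the grasp point (between the pads) lies 54 mm ahead of it (env.nose_length is the distance from the TCP to the fingertips, in m); z points along the fingers, y is the direction in which the jaws open and shut (so a half turn about z gives the same grasp; the last joint's range is limited). The gripper opens to 85 mm and grips with 20 to 120 N. Pads are 22 mm wide; open, the fingers measure 114 mm over their backs; the gripper's body (76 mm by 85 mm) begins 54 mm behind the grasp point. The pads swing forward as they close: fully open they stand 13 mm farther back than shut.
Start: joints at [-1.428, 0.477, 0.022, 1.555, -0.011, 1.109, -0.083], TCP at [0.168, 0.654, 0.304] pointing down, gripper open.
Joint ranges: [-2.96, 2.96], [-0.34, 2.1], [-1.41, 1.46], [0.24, 2.44], [-1.37, 4.51], [0.17, 1.92], [-2.96, 2.96]. Speed limits (rad/s): [2.39, 2.39, 3.14, 3.14, 3.14, 3.14, 3.14].

### API

Orientations are given as a unit quaternion [w, x, y, z].
In Python, from cell import env, kin, camera, calibration, job gives the robot as it stands. The module is installed in compiled form; this text tells all that it offers. Calls block until the motion is done:
- env.reach(position, orientation): joint-space move of the TCP to a pose.
- env.movel(position, velocity=0.15, rot=None, stop_force=None): straight line of the TCP; rot=None keeps the orientation; velocity is the mean speed in m/s. With stop_force (N) it stops when the force on the tool has changed by that much, and returns True; else False.
- env.goto_joints(angles): joint-space move.
- env.grip(opening, f_grip=None): finger opening in m; f_grip is the grip in N (None keeps the last); returns when the fingers have stopped.
- env.dwell(seconds).
- kin.inverse_kinematics(position, orientation): joint angles nearest the present ones, or None.
- env.get_state(): the state.
- camera(name): name is "side" or "top"; returns (picture, depth): 384x512x3 uint8, blue, green, red; 384x512 float32, m along the optical axis (not along the pixel's ray), 0 where there is no reading.
- calibration(name): a dict with "fx", "fy", "cx", "cy" (pixels), "rvec" (rotation vector, rad) and "tvec" (3), from world to camera coordinates, as OpenCV has them. Camera axes: x right, y down, z forward; pixel columns grow to the right and rows downward; lengths in m; the calibration is good to about 2 mm. A picture is of the moment at which its call begins. calibration takes no time and is no camera call.
A pose or a line that the arm cannot do raises env.PlanningError and nothing moves.
- job.job_done(): hands the job in, once; it reports no verdict.
The state is a dict: "time": time; "qpos": joint angles; "joint_velocities": joint speeds; "joint_torque": joint torques, N m; "tcp_pos": TCP position; "orientation": TCP orientation; "force": force on the tool from outside, world axes, zero at the start; "torque": the same for the moment, N m; "opening": finger opening in m.
Only numpy, scipy, OpenCV 4.12 (cv2) and the standard library are available. Lean on these libraries where they do the work, as an engineer would, in place of code of your own. Each camera call takes 0.05 s, during which the arm holds its last target.

### The job

The magnifier's swing arm is locked by a spring pin. Hook a fingertip under the pull ring, lift the pin out of its hole, swing the arm by one hole to the side where the round steel coupon lies, no farther, and let the pin drop fully home in that hole, so that the lens stands over the coupon. Work with the fingertips through the ring and do not grip or force it, disturb nothing else, and finish clear.

Things in the scene. Friction and masses are not known exactly. Their poses are not given: they have to be found in the camera images.
- stand: fixed stand on the bench: grey base plate 420 x 300 x 6 mm on a thin blue mat. Origin on the bench directly under the swing arm's pivot, z up, x from the pivot towards the arm's middle position (away from the robot, within about 0.25 rad), y to the left. A level aluminium index plate (78 mm in x, 270 mm in y, x from 104 to 182 mm, top at z 80 mm) has five through holes, 160 mm from the pivot axis and 20 degrees (0.349 rad) apart: the middle one on x, two on each side.
- pivot (a point): point on the arm's vertical pivot axis, at the arm's top face, 91 mm above the bench; the bolt head there stands 8 mm higher
- swing (a joint): angle of the white swing arm about the pivot, rad: 0 in the middle hole, where it starts locked, +0.349 one hole to the left (+y of the stand), -0.349 one hole to the right; end stops at 0.75. Bar 34 mm wide, 10 mm thick, z 81 to 91 mm, from 20 mm behind the pivot to 255 mm in front. It turns stiffly (about 0.12 N m, or 1 N at the ring) and stays where it is left; the pin in its hole has about 1.5 mm of play each way (0.01 rad)
- pin (a joint): lift of the spring pin, m: 0 fully home, 0.026 fully up. 10 mm dia. pin with round tip, reaching 10 mm down into the plate, so lift more than 11 mm to clear it and less than 26 mm. The spring pulls it down with about 5 N home and 8 N at 15 mm. Set down between holes, the pin rides on the plate and snaps into the next hole that it comes over
- ring (a point): centre of the upright steel pull ring, fixed on the pin, 160 mm from the pivot axis; 141 mm above the bench when the pin is home. Round wire 8 mm thick, opening 60 mm in dia., 76 mm outside. The ring stands across the arm (a finger passes through it along the arm, level or sloping down); it moves with pin and arm and does not turn about itself. Below the opening there is a collar 18 mm in dia., and the arm's top face lies 50 mm below the ring's centre
- lens (a point): centre of the magnifier lens at the arm's far end, 300 mm from the pivot axis, 86 mm above the bench; black rim 98 mm in dia., 12 mm thick, clear glass
- left_hole (a point): mouth of the hole one step left (+0.349 rad), 80 mm above the bench
- right_hole (a point): mouth of the hole one step right (-0.349 rad), 80 mm above the bench
- coupon_mid (a point): centre of the loose steel coupon: solid disc 50 mm in dia., 16 mm high, strip of white paper tape across its top; on the base plate, 300 mm from the pivot and one hole's step to the left or to the right of the middle. Stays where it is
- tape_mid (a point): centre of a small beige tape roll (ring 64 mm outside, 40 mm inside, 24 mm high), loose on the base plate at the other side's place. Leave alone
- weight_a_mid (a point): centre of the body of a steel hook weight, 36 mm dia. x 40 mm, hook to 73 mm; loose on the bench. Leave alone
- weight_b_mid (a point): a second such weight. Leave alone
- puncher_mid (a point): centre of a round metal hand punch, 60 mm dia., 72 mm high, loose on the bench. Leave alone
There are look-alikes about, which are no part of the job. Leave any blue or orange look-alike of the part that bears coupon_mid alone.

How it is judged:
By the outcome, as a careful person would: the job done as asked, in the order asked, and still so for the second after the job is handed in, with the robot touching nothing.
It also fails if it takes over 45 s, if anything falls off the work surface, if the arm or the gripper's body presses on something with over 40 N, if the wrist force passes 120 N, or if a joint passes its speed limit or range.

## Working session

There is one attempt and no reset: what is moved stays moved. The work goes in short steps, each a Python script; the robot and the scene stay as the last script left them, time stands still between calls to the robot, and variables do not carry over. Pictures are saved under pics/ and viewed, and the job is handed in when it is done.

```bash
mkdir -p pics; ls
python3 - <<'E'
from cell import env,camera,calibration
import cv2,numpy as np
for n in("side","top"):
    p,d=camera(n);cv2.imwrite(f"pics/{n}0.png",p);np.save(f"{n}0.npy",d);print(n,calibration(n))
s=env.get_state();print(s["time"],s["tcp_pos"],s["orientation"],s["opening"],env.nose_length)
E
```

```text
pics
side {'fx': 485.19792841410424, 'fy': 485.19792841410424, 'cx': 260.41877164994844, 'cy': 190.0861882128136, 'rvec': array([ 2.14281909, -0.16539328,  0.09806057]), 'tvec': array([-0.60861411,  0.14321214,  0.99514432])}
top {'fx': 492.45799671136564, 'fy': 492.45799671136564, 'cx': 252.8415613806788, 'cy': 191.9638520927462, 'rvec': array([ 2.11433533, -2.0987835 ,  0.1851948 ]), 'tvec': array([0.03139214, 0.61383922, 1.22877878])}
0.1 [0.16739531 0.65348661 0.30302918] [-5.86355717e-05  1.25049850e-01  9.92150116e-01 -8.23456895e-04] 0.08508276725249912 0.0726
```

View pics/side0.png

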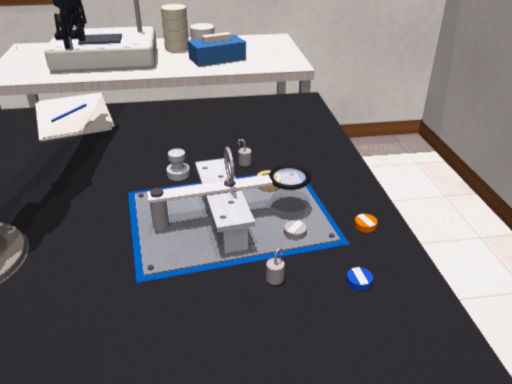

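View pics/top0.png

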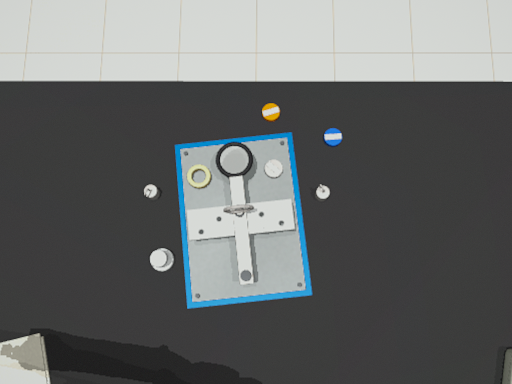

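The top picture shows the coupon at about (274,169), on the right (−y), and the tape roll at (199,176), on the left. The pivot bolt is at (246,275), the lens at (234,160) and the ring at (239,209). Next I'll turn these into positions.

```bash
cat > h.py <<'E'
import cv2,numpy as np
from cell import env,kin,camera,calibration,job
def ray(n,u,v):
    c=calibration(n);R=cv2.Rodrigues(c["rvec"])[0];o=-R.T@c["tvec"]
    return o,R.T@np.array([(u-c["cx"])/c["fx"],(v-c["cy"])/c["fy"],1])
def atz(n,u,v,z):
    o,d=ray(n,u,v);return o+d*(z-o[2])/d[2]
def cloud(n,D):
    c=calibration(n);R=cv2.Rodrigues(c["rvec"])[0];v,u=np.mgrid[:384,:512]
    P=np.stack([(u-c["cx"])/c["fx"]*D,(v-c["cy"])/c["fy"]*D,D],-1)-c["tvec"]
    return P@R
def proj(n,P):
    c=calibration(n);K=np.array([[c["fx"],0,c["cx"]],[0,c["fy"],c["cy"]],[0,0,1]])
    return cv2.projectPoints(np.array(P,float).reshape(-1,3),c["rvec"],c["tvec"],K,None)[0][:,0]
E
python3 - <<'E'
from h import *
print("pivot",atz("top",246,275,.099),"lens",atz("top",234,160,.092),"coupon",atz("top",274,169,.022),"tape",atz("top",199,176,.03))
D=np.load("top0.npy");W=cloud("top",D)
sub=W[:,140:330][130:310]
# arm top points z .088-.094 between
m=(W[...,2]>.086)&(W[...,2]<.096);v,u=np.nonzero(m);k=(u>225)&(u<260)&(v>175)&(v<285)
P=W[v[k],u[k]];print(len(P),P.mean(0));print(cv2.fitLine(P[:,:2].astype(np.float32),cv2.DIST_HUBER,0,.01,.01).ravel())
m=(W[...,2]>.115)&(W[...,2]<.2);v,u=np.nonzero(m);k=(u>215)&(u<265)&(v>190)&(v<230)
P=W[v[k],u[k]];print("ring",len(P),P.mean(0),P.min(0),P.max(0));print(cv2.fitLine(P[:,:2].astype(np.float32),cv2.DIST_HUBER,0,.01,.01).ravel())
D=np.load("side0.npy");W=cloud("side",D)
m=(W[...,2]>.115)&(W[...,2]<.2);v,u=np.nonzero(m);k=(u>215)&(u<245)&(v>140)&(v<190)
P=W[v[k],u[k]];print("ring side",len(P),P.mean(0),P.min(0),P.max(0))
# zoom
for n,b in(("top",(180,140,310,290)),("side",(140,130,320,270))):
    p=cv2.imread(f"pics/{n}0.png")[b[1]:b[3],b[0]:b[2]];p=cv2.resize(p,None,fx=4,fy=4,interpolation=cv2.INTER_CUBIC);cv2.imwrite(f"pics/{n}0z.png",p)
E
```

```text
pivot [0.39763389 0.04984144 0.099     ] lens [0.69175083 0.08486339 0.092     ] coupon [ 0.68565416 -0.02017088  0.022     ] tape [0.66330488 0.18304926 0.03      ]
1201 [0.51512307 0.06536956 0.09090026]
[0.9929799  0.11828317 0.51512307 0.06536956]
ring 144 [0.55625457 0.06903438 0.15910308] [0.54947144 0.03316808 0.11566866] [0.56336758 0.10578519 0.18306416]
[ 0.11669175 -0.9931682   0.55636555  0.06744011]
ring side 198 [0.55686307 0.06395538 0.14812777] [0.5491327  0.03014713 0.11590562] [0.56456755 0.10257006 0.17741594]
```

View pics/top0z.png

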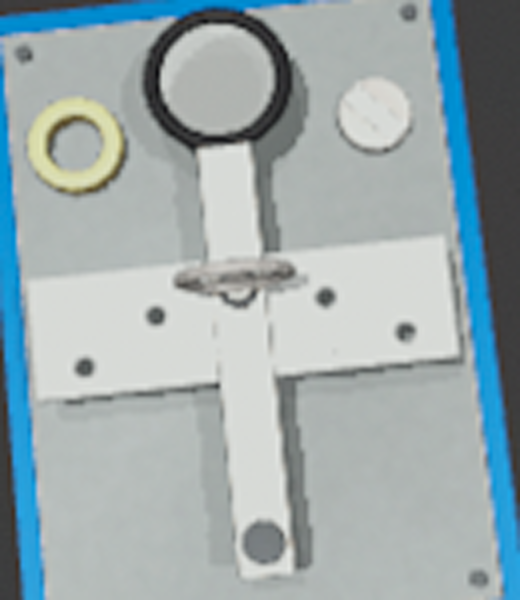

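View pics/side0z.png

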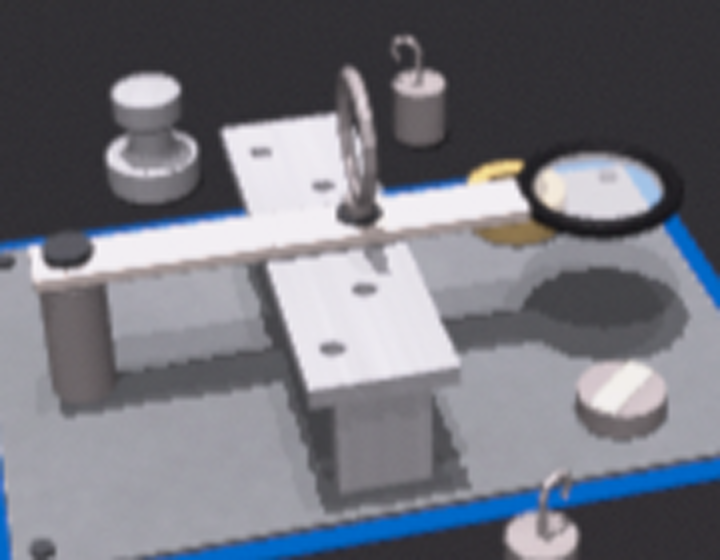

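```bash
cat >> h.py <<'E'
from scipy.spatial.transform import Rotation as Ro
PIV=np.array([.3976,.0496]);YAW=.1180
def pose(th,s,p,z,back=0,jaw=0):
    """tip point (centre of finger at ring) at ring radius; p: tip protrusion past ring plane along tool; z: height of tool axis at ring plane"""
    a=YAW+th;f=np.array([np.cos(a),np.sin(a),0]);l=np.array([-np.sin(a),np.cos(a),0])
    zt=f*np.cos(s)-np.array([0,0,np.sin(s)])
    y=l if jaw==0 else (-l if jaw==1 else (np.cross(l,zt) if jaw==2 else -np.cross(l,zt)))
    x=np.cross(y,zt);q=Ro.from_matrix(np.c_[x,y,zt]).as_quat()
    pt=np.r_[PIV+.16*f[:2],z]
    return pt+zt*(p-env.nose_length-back),np.r_[q[3],q[:3]]
E
python3 - <<'E'
from h import *
for jaw in range(4):
  for sd in range(0,75,10):
    s=np.radians(sd);r=[]
    for th in(0,-.349):
      for z,b in((.14,.0),(.17,0),(.14,.08)):
        q=kin.inverse_kinematics(*pose(th,s,.025,z,b,jaw)); r.append('-' if q is None else 'ok')
    print(jaw,sd,r,q if q is None else np.round(q,2))
E
```

```text
0 0 ['-', '-', '-', '-', '-', '-'] None
0 10 ['-', '-', '-', '-', '-', '-'] None
0 20 ['-', '-', '-', '-', '-', '-'] None
0 30 ['-', '-', '-', '-', '-', '-'] None
0 40 ['-', '-', '-', '-', '-', '-'] None
0 50 ['ok', 'ok', '-', 'ok', 'ok', '-'] None
0 60 ['ok', 'ok', 'ok', 'ok', 'ok', 'ok'] [-0.86  0.1   0.58  2.35  0.69  0.32  0.43]
0 70 ['ok', 'ok', 'ok', 'ok', 'ok', 'ok'] [-0.77  0.15  0.58  2.21  0.13  0.49  1.03]
1 0 ['-', '-', '-', '-', '-', '-'] None
1 10 ['-', '-', '-', '-', '-', '-'] None
1 20 ['-', '-', '-', '-', '-', '-'] None
1 30 ['-', '-', '-', '-', '-', '-'] None
1 40 ['-', '-', '-', '-', '-', '-'] None
1 50 ['ok', 'ok', '-', 'ok', 'ok', '-'] None
1 60 ['-', 'ok', 'ok', 'ok', 'ok', 'ok'] [-0.27  0.1  -0.06  2.32  0.82  0.38 -2.84]
1 70 ['ok', 'ok', 'ok', 'ok', 'ok', 'ok'] [-0.83  0.16  0.65  2.21  0.1   0.49 -2.08]
2 0 ['-', '-', '-', '-', '-', '-'] None
2 10 ['-', '-', '-', '-', '-', '-'] None
2 20 ['-', '-', '-', '-', '-', '-'] None
2 30 ['-', '-', '-', '-', '-', '-'] None
2 40 ['-', '-', '-', '-', '-', '-'] None
2 50 ['ok', 'ok', '-', 'ok', 'ok', '-'] None
2 60 ['ok', 'ok', 'ok', 'ok', 'ok', 'ok'] [-0.65  0.09  0.35  2.34  0.74  0.34  1.94]
2 70 ['ok', 'ok', 'ok', 'ok', 'ok', 'ok'] [-0.54  0.14  0.33  2.2   0.22  0.5   2.51]
3 0 ['-', '-', '-', '-', '-', '-'] None
3 10 ['-', '-', '-', '-', '-', '-'] None
3 20 ['-', '-', '-', '-', '-', '-'] None
3 30 ['-', '-', '-', '-', '-', '-'] None
3 40 ['-', '-', '-', '-', '-', '-'] None
3 50 ['ok', 'ok', '-', 'ok', 'ok', '-'] None
3 60 ['ok', 'ok', 'ok', 'ok', 'ok', 'ok'] [-0.93  0.1   0.65  2.35  0.67  0.31 -1.12]
3 70 ['ok', 'ok', 'ok', 'ok', 'ok', 'ok'] [-0.9   0.17  0.73  2.21  0.07  0.48 -0.48]
```

```bash
cat >> h.py <<'E'
def pose2(th,s,p,z,back=0,jaw=0,dy=0):
    "from the lens side, pointing back at the robot; dy: yaw offset of tool"
    a=YAW+th;f=np.array([np.cos(a),np.sin(a),0]);b=a+np.pi+dy
    g=np.array([np.cos(b),np.sin(b),0]);l=np.array([-np.sin(b),np.cos(b),0])
    zt=g*np.cos(s)-np.array([0,0,np.sin(s)])
    y=l if jaw==0 else (-l if jaw==1 else (np.cross(l,zt) if jaw==2 else -np.cross(l,zt)))
    x=np.cross(y,zt);q=Ro.from_matrix(np.c_[x,y,zt]).as_quat()
    pt=np.r_[PIV+.16*f[:2],z]
    return pt+zt*(p-env.nose_length-back),np.r_[q[3],q[:3]]
E
python3 - <<'E'
from h import *
for jaw in range(4):
  for sd in range(0,65,5):
    s=np.radians(sd);r=[]
    for th in(0,-.349):
      for z,b in((.14,.0),(.17,0),(.14,.08)):
        q=kin.inverse_kinematics(*pose2(th,s,.025,z,b,jaw)); r.append('-' if q is None else 'ok'); 
        if q is not None: Q=q
    print(jaw,sd,r,np.round(Q,2) if 'ok' in r else '')
E
```

```text
0 0 ['-', '-', '-', '-', '-', '-'] 
0 5 ['-', '-', '-', '-', '-', '-'] 
0 10 ['-', '-', '-', '-', '-', '-'] 
0 15 ['-', '-', '-', '-', '-', '-'] 
0 20 ['-', '-', '-', '-', '-', '-'] 
0 25 ['-', '-', '-', '-', '-', '-'] 
0 30 ['-', '-', '-', 'ok', '-', '-'] [-0.03  0.97  0.02  1.31 -0.24  1.9  -1.76]
0 35 ['ok', 'ok', '-', 'ok', 'ok', '-'] [-0.27  0.93  0.43  1.37 -0.4   1.9  -1.54]
0 40 ['ok', 'ok', '-', 'ok', 'ok', 'ok'] [-0.02  0.91  0.02  1.18 -0.21  1.9  -1.78]
0 45 ['ok', 'ok', 'ok', 'ok', 'ok', 'ok'] [-0.4   0.97  0.74  1.28 -0.54  1.91 -1.41]
0 50 ['ok', 'ok', 'ok', 'ok', 'ok', 'ok'] [-0.47  0.95  0.84  1.35 -0.58  1.84 -1.36]
0 55 ['ok', 'ok', 'ok', 'ok', 'ok', 'ok'] [-0.5   0.88  0.84  1.42 -0.56  1.74 -1.37]
0 60 ['ok', 'ok', 'ok', 'ok', 'ok', 'ok'] [-0.54  0.82  0.84  1.49 -0.55  1.64 -1.39]
1 0 ['-', '-', '-', '-', '-', '-'] 
1 5 ['-', '-', '-', '-', '-', '-'] 
1 10 ['-', '-', '-', '-', '-', '-'] 
1 15 ['-', '-', '-', '-', '-', '-'] 
1 20 ['-', '-', '-', '-', '-', '-'] 
1 25 ['-', '-', '-', '-', '-', '-'] 
1 30 ['-', '-', '-', 'ok', '-', '-'] [-0.04  0.97  0.04  1.31 -0.2
[... 1455 characters left out ...]
 ['-', '-', '-', '-', '-', '-'] 
3 20 ['-', '-', '-', '-', '-', '-'] 
3 25 ['-', '-', '-', '-', '-', '-'] 
3 30 ['-', '-', '-', 'ok', '-', '-'] [-0.01  0.97 -0.01  1.3  -0.22  1.9   2.93]
3 35 ['ok', 'ok', '-', 'ok', 'ok', '-'] [-0.03  0.88  0.02  1.34 -0.22  1.85  2.94]
3 40 ['ok', 'ok', '-', 'ok', 'ok', 'ok'] [-0.03  0.91  0.04  1.18 -0.21  1.91  2.94]
3 45 ['ok', 'ok', 'ok', 'ok', 'ok', 'ok'] [ 0.46  1.05 -0.99  1.2   0.34  1.91  2.41]
3 50 ['ok', 'ok', 'ok', 'ok', 'ok', 'ok'] [ 0.55  1.09 -1.2   1.26  0.49  1.89  2.3 ]
3 55 ['ok', 'ok', 'ok', 'ok', 'ok', 'ok'] [ 0.57  1.03 -1.19  1.33  0.5   1.81  2.31]
3 60 ['ok', 'ok', 'ok', 'ok', 'ok', 'ok'] [ 0.6   0.97 -1.19  1.4   0.52  1.72  2.31]
```

Run:
```python
from h import *
s=np.radians(47)
for jaw in(0,1):
  for args in((0,s,.018,.141,.09),(0,s,.018,.141,0),(0,s,.018,.17,0),(-.349,s,.018,.17,0),(-.349,s,.018,.141,.09)):
    P,q=pose2(*args,jaw);j=kin.inverse_kinematics(P,q);print(jaw,np.round(P,3),None if j is None else np.round(j,2))
  P[2]+=.08
  for th in (0,):
    P,q=pose2(0,s,.018,.141,.09,jaw);P[2]+=.07;j=kin.inverse_kinematics(P,q);print(jaw,'hi',np.round(P,3),None if j is None else np.round(j,2))
```

```text
0 [0.654 0.08  0.247] [-0.56  0.97  0.75  1.22 -0.43  1.9  -1.26]
0 [0.593 0.073 0.181] [-0.63  0.96  0.76  1.45 -0.44  1.72 -1.22]
0 [0.593 0.073 0.21 ] [-0.63  0.93  0.77  1.44 -0.42  1.76 -1.22]
0 [0.59  0.004 0.21 ] [-0.5   0.93  0.82  1.48 -0.56  1.79 -1.34]
0 [ 0.649 -0.01   0.247] [-0.4   0.95  0.76  1.26 -0.54  1.91 -1.41]
0 hi [0.654 0.08  0.317] None
1 [0.654 0.08  0.247] [-0.29  0.86  0.19  1.19 -0.15  1.85  1.59]
1 [0.593 0.073 0.181] [-0.31  0.83  0.17  1.42 -0.14  1.66  1.59]
1 [0.593 0.073 0.21 ] [-0.31  0.79  0.18  1.41 -0.14  1.7   1.59]
1 [0.59  0.004 0.21 ] [-0.26  0.8   0.36  1.46 -0.34  1.69  1.54]
1 [ 0.649 -0.01   0.247] [-0.22  0.86  0.38  1.25 -0.35  1.84  1.53]
1 hi [0.654 0.08  0.317] None
```

Run:
```python
from h import *
s=np.radians(47)
env.grip(0.0,20)
_,q=pose2(0,np.radians(75),.018,.141,.09,1)
env.reach([.68,.13,.33],q)
print(env.get_state()["time"],np.round(env.get_state()["qpos"],2))
P,q=pose2(0,s,.018,.141,.09,1)
env.reach(P,q)
S=env.get_state();print(S["time"],np.round(S["qpos"],2),S["tcp_pos"],P,S["opening"],S["force"])
for n in("side","top"):
    p,d=camera(n);cv2.imwrite(f"pics/{n}1.png",cv2.resize(p[100:300,130:330] if n=="top" else p[80:280,130:380],None,fx=3,fy=3));np.save(f"{n}1.npy",d)
```

```text
3.4333 [-0.43  0.62  0.27  1.31 -0.17  1.49  1.54]
3.9167 [-0.33  0.87  0.26  1.2  -0.18  1.85  1.63] [0.65484467 0.08080967 0.24597927] [0.65441856 0.08004603 0.24675375] -0.00014720552518273614 [ 0.43697505 -0.42790926  0.72647716]
```

View pics/side1.png

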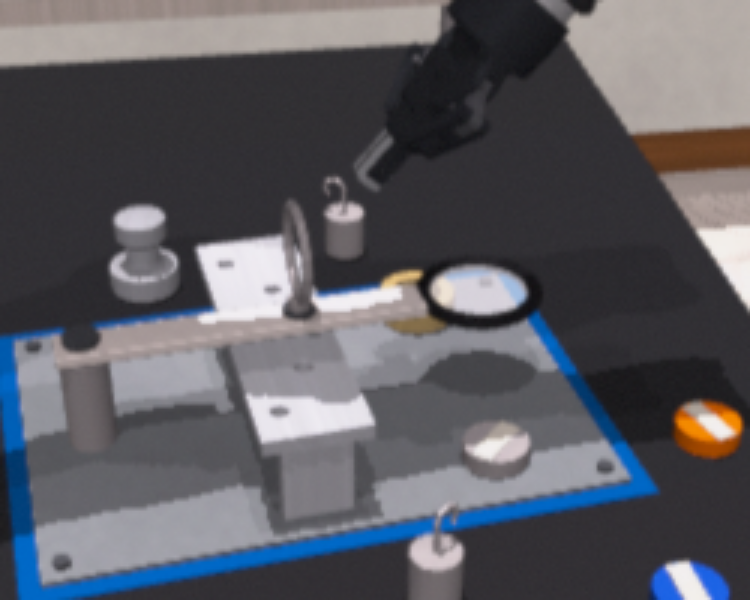

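View pics/top1.png

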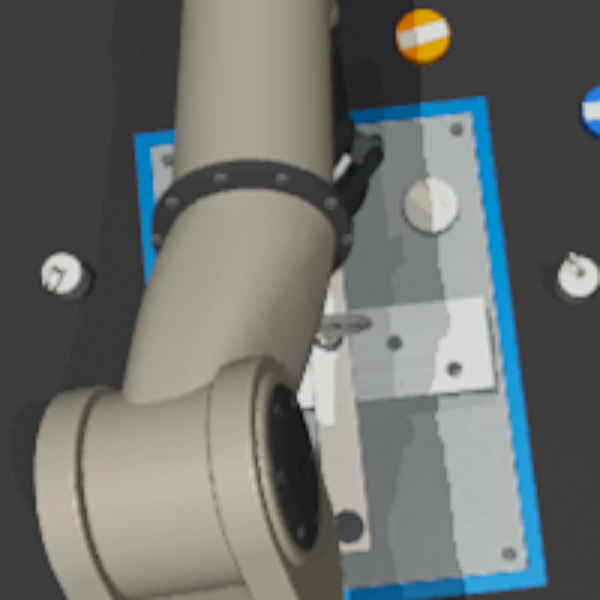

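The gripper is shut and sits above and beyond the ring. In the side crop its tip is at about (370,185) and the ring at (298,250). I'll insert along the tool axis with a light force stop.

Run:
```python
from h import *
s=np.radians(47)
S=env.get_state();w,x,y,z=S["orientation"];zt=Ro.from_quat([x,y,z,w]).as_matrix()[:,2]
tip=np.array(S["tcp_pos"])+zt*env.nose_length
print(tip,proj("side",tip),proj("top",tip))
P,q=pose2(0,s,.018,.141,0,1)
hit=env.movel(P,velocity=.06,rot=q,stop_force=3)
S=env.get_state();print(hit,S["time"],S["tcp_pos"],P,S["force"])
for n in("side","top"):
    p,d=camera(n);cv2.imwrite(f"pics/{n}2.png",cv2.resize(p[100:300,130:330] if n=="top" else p[110:240,170:340],None,fx=3 if n=="top" else 4.5,fy=3 if n=="top" else 4.5))
```

```text
[0.60676886 0.07603949 0.19632208] [[250.98316983 137.84702636]] [[234.47222637 183.4113545 ]]
False 5.6667 [0.593744   0.07284453 0.18114629] [0.59346554 0.07282001 0.18093191] [0.24944497 0.1877591  0.28352752]
```

View pics/side2.png

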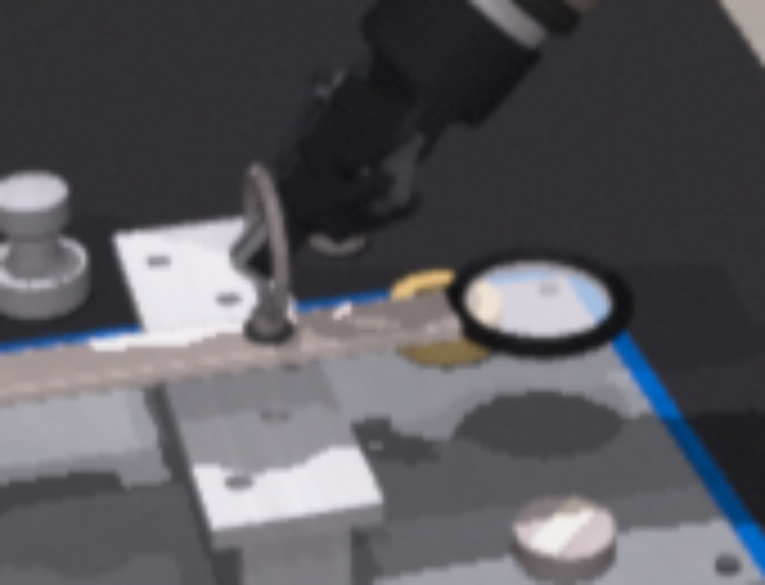

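View pics/top2.png

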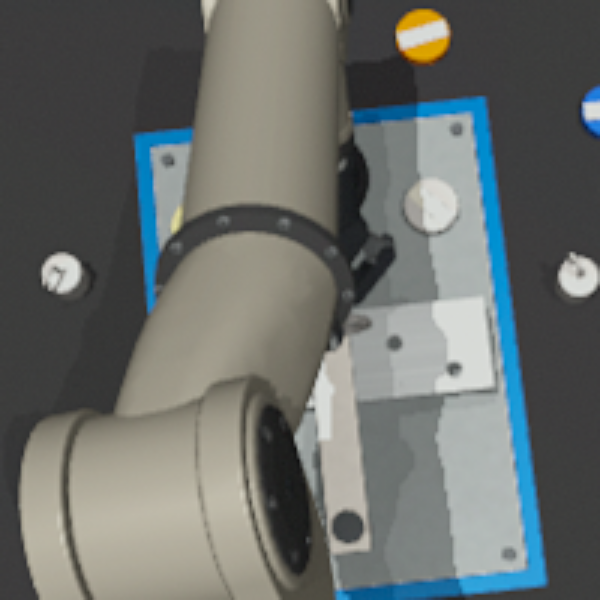

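The tip is through the ring: in the side crop it shows on the near side at about (245,255). No contact so far. Next I'll raise slowly until it touches the ring's top.

Run:
```python
from h import *
S=env.get_state();P=np.array(S["tcp_pos"]);f0=np.array(S["force"])
hit=env.movel(P+[0,0,.022],velocity=.02,stop_force=2.5)
S=env.get_state();print(hit,S["time"],np.array(S["tcp_pos"])-P,np.array(S["force"])-f0,S["torque"],S["tcp_pos"])
```

```text
True 6.4417 [0.00013439 0.0001104  0.01149302] [ 2.51341362  0.77486003 -0.2603277 ] [ 0.12142863 -0.97626182 -0.03313661] [0.59381897 0.07295285 0.19257306]
```

Run:
```python
from h import *
P=np.array(env.get_state()["tcp_pos"])
for dz in(.004,.010,.0175):
    hit=env.movel(P+[0,0,dz],velocity=.03,stop_force=25)
    S=env.get_state();print(hit,S["time"],np.array(S["tcp_pos"])-P,S["force"])
p,d=camera("side");cv2.imwrite("pics/side3.png",cv2.resize(p[110:240,170:340],None,fx=4.5,fy=4.5))
p,d=camera("top");W=cloud("top",d);m=(W[...,2]>.13)&(W[...,2]<.23);v,u=np.nonzero(m);k=(u>215)&(u<265)&(v>195)&(v<225);print(W[v[k],u[k]].max(0))
```

```text
False 6.75 [1.09881514e-04 5.29920181e-05 3.51930786e-03] [ 3.03165907  0.99377498 -3.57418306]
False 7.1 [1.21518669e-04 5.39141907e-05 1.00515643e-02] [ 3.176188   -0.21517884 -6.54217883]
False 7.5 [5.46664205e-05 4.32598989e-05 1.75835328e-02] [ 3.3724641   0.13492321 -8.59743987]
[0.57559746 0.0506584  0.20388651]
```

View pics/side3.png

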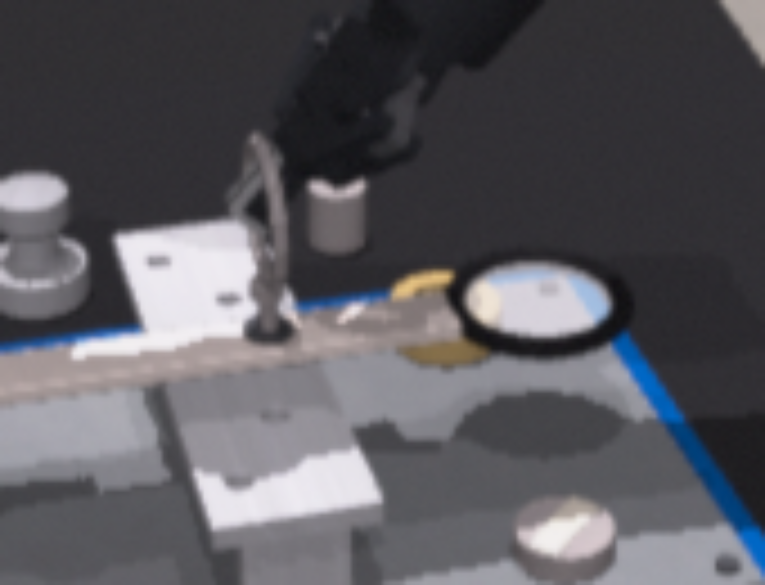

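The pin is up: the ring has risen about 17 mm in the picture, and the 8.6 N down-pull fits the spring. I'll swing right in small arc segments about the pivot.

```bash
cat >> h.py <<'E'
def rotpose(P,q,a,extra=0):
    R=Ro.from_euler("z",a);c=np.r_[PIV,0];P2=R.apply(np.array(P)-c)+c
    w,x,y,z=q;r=(R*Ro.from_quat([x,y,z,w])).as_quat();return P2,np.r_[r[3],r[:3]]
E
python3 - <<'E'
from h import *
S=env.get_state();P=S["tcp_pos"];q=S["orientation"]
np.savez("lift.npz",P=P,q=q)
N=6
T=[rotpose(P,q,-.349*i/N) for i in range(1,N+1)]
assert all(kin.inverse_kinematics(*t) is not None for t in T)
for t in T:
    hit=env.movel(t[0],velocity=.04,rot=t[1],stop_force=15)
    S=env.get_state();print(hit,round(S["time"],2),np.round(np.array(S["tcp_pos"])-t[0],4),np.round(S["force"],2))
    if hit:break
for n in("side","top"):
    p,d=camera(n);np.save(f"{n}4.npy",d);cv2.imwrite(f"pics/{n}4.png",cv2.resize(p[100:300,130:330] if n=="top" else p[110:260,170:340],None,fx=3 if n=="top" else 4,fy=3 if n=="top" else 4))
E
```

```text
False 8.03 [ 0.     -0.0012 -0.    ] [ 3.47 -0.34 -9.  ]
False 8.47 [-0.0001 -0.0011  0.    ] [ 3.71  0.18 -8.34]
False 8.9 [-0.0001 -0.0011  0.    ] [ 2.1  -1.94 -8.06]
False 9.33 [-0.0002 -0.0011  0.    ] [ 2.46 -0.87 -7.07]
False 9.77 [-0.0002 -0.0011  0.    ] [ 2.31 -2.07 -7.36]
False 10.2 [-0.0002 -0.001   0.    ] [ 2.83 -0.7  -8.28]
```

View pics/side4.png

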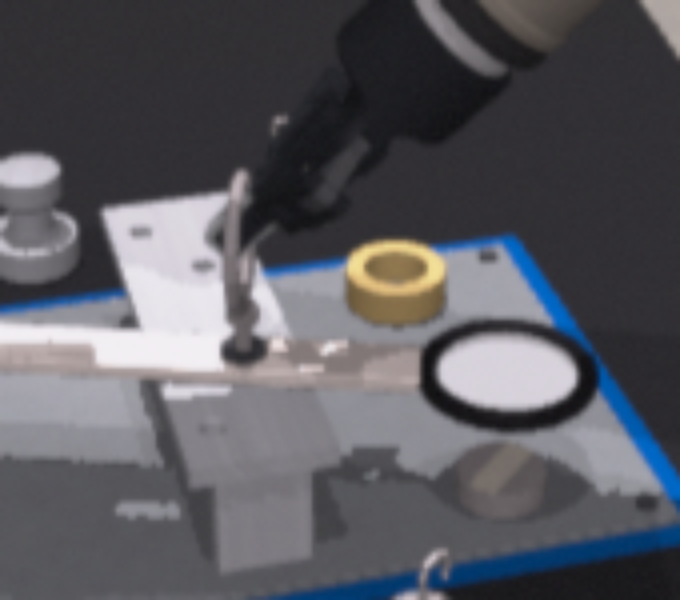

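View pics/top4.png

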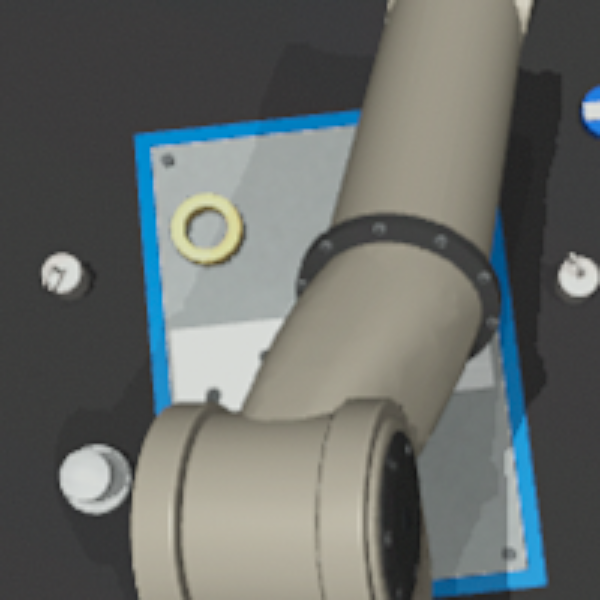

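```bash
cat >> h.py <<'E'
def lens(p,tag=None):
    "fit black rim in side image"
    u0,v0,u1,v1=230,140,350,240
    m=(p[v0:v1,u0:u1].max(-1)<45).astype(np.uint8)
    n,l,st,c=cv2.connectedComponentsWithStats(m)
    best=None
    cs,_=cv2.findContours(m,cv2.RETR_CCOMP,cv2.CHAIN_APPROX_NONE)
    out=[]
    for k in cs:
        if len(k)<30:continue
        (x,y),(a,b),_=cv2.fitEllipse(k)
        if 15<max(a,b)<60 and 8<min(a,b): 
            X=atz("side",x+u0,y+v0,.089);d=X[:2]-PIV
            out.append((round(x+u0,1),round(y+v0,1),round(a,1),round(b,1),np.round(np.hypot(*d),4),round(np.arctan2(d[1],d[0])-YAW,4)))
    return out
E
python3 - <<'E'
from h import *
print(lens(cv2.imread("pics/side0.png")))
p,_=camera("side");cv2.imwrite("pics/side4full.png",p);print(lens(p))
D=np.load("side4.npy");W=cloud("side",D);m=(W[...,2]>.135)&(W[...,2]<.2);v,u=np.nonzero(m);k=(u>222)&(u<236)&(v>150)&(v<195);print(W[v[k],u[k]].mean(0))
# predicted coupon
c=PIV+.3*np.array([np.cos(YAW-.349),np.sin(YAW-.349)]);print("coupon pred",c)
E
```

```text
[(290.6, 177.3, 20.7, 37.1, np.float64(0.3012), np.float64(-0.0269))]
[(296.4, 202.7, 24.6, 41.2, np.float64(0.2999), np.float64(-0.3679)), (252.5, 151.9, 23.0, 56.2, np.float64(0.281), np.float64(0.486))]
[ 0.55134749 -0.00375335  0.17400633]
coupon pred [ 0.68963138 -0.01908532]
```

The lens centre has moved by about −0.341 rad in the side image, which agrees with one hole within the play. Now I'll lower and let the pin drop.

Run:
```python
from h import *
P=np.array(env.get_state()["tcp_pos"])
for dz in(-.006,-.010,-.014,-.018,-.022,-.027):
    hit=env.movel(P+[0,0,dz],velocity=.03,stop_force=12)
    S=env.get_state();print(hit,round(S["time"],2),np.round(np.array(S["tcp_pos"])-P,4),np.round(S["force"],2))
    if hit:break
p,d=camera("side");cv2.imwrite("pics/side5full.png",p);print(lens(p))
cv2.imwrite("pics/side5.png",cv2.resize(p[110:260,170:340],None,fx=4,fy=4))
```

```text
False 10.7 [ 0.0001  0.0002 -0.0062] [ 2.91 -0.51 -6.82]
False 10.98 [ 0.0001  0.0001 -0.0101] [ 3.37 -0.49 -5.42]
False 11.27 [ 0.0001  0.0001 -0.0141] [ 3.53 -0.33 -5.38]
False 11.55 [-0.0005  0.0001 -0.0178] [ 0.91 -0.11 -1.5 ]
False 11.83 [-0.0003  0.     -0.022 ] [-0.73 -0.62 -0.74]
False 12.15 [-0.0001 -0.     -0.0272] [ 0.22 -0.27  0.  ]
[(296.4, 202.5, 24.5, 41.1, np.float64(0.3), np.float64(-0.3654))]
```

View pics/side5.png

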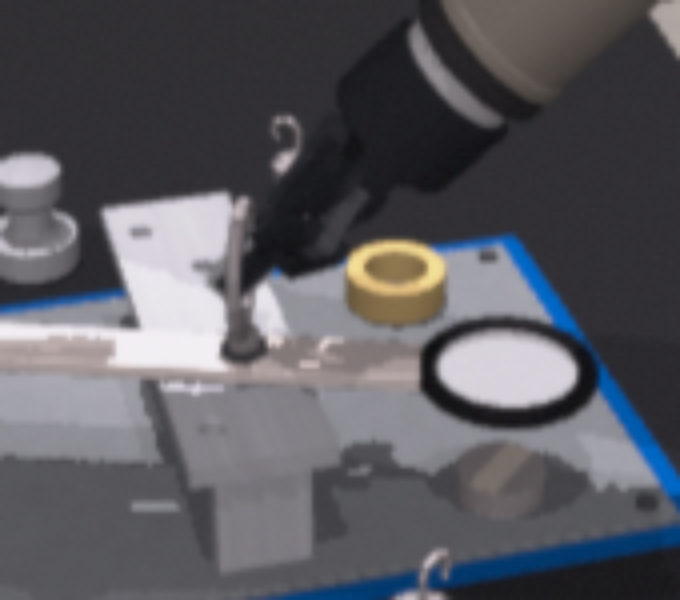

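The spring force held until the tool had come down 14 to 18 mm and then vanished. The ring is back down on its collar, so the pin is home. Next I'll withdraw along the finger axis.

Run:
```python
from h import *
S=env.get_state();P=np.array(S["tcp_pos"]);w,x,y,z=S["orientation"];zt=Ro.from_quat([x,y,z,w]).as_matrix()[:,2]
hit=env.movel(P-zt*.085,velocity=.06,stop_force=4)
S=env.get_state();print(hit,S["time"],S["force"],np.round(S["qpos"],2))
if not hit:
    _,q=pose2(-.349,np.radians(75),.018,.141,.09,1)
    env.reach([.68,-.02,.33],q)
    # clear to the start side, high
    env.goto_joints([-1.428,.477,.022,1.555,-.011,1.109,-.083])
    S=env.get_state();print(S["time"],S["force"])
for n in("side","top"):
    p,d=camera(n);np.save(f"{n}6.npy",d);cv2.imwrite(f"pics/{n}6full.png",p)
    if n=="side":print(lens(p))
    cv2.imwrite(f"pics/{n}6.png",cv2.resize(p[100:300,130:330] if n=="top" else p[110:260,170:340],None,fx=3 if n=="top" else 4,fy=3 if n=="top" else 4))
W=cloud("top",np.load("top6.npy"));m=(W[...,2]>.125)&(W[...,2]<.23);v,u=np.nonzero(m);k=(u>235)&(u<290)&(v>190)&(v<235);Q=W[v[k],u[k]];print(Q.mean(0),Q.max(0))
W=cloud("side",np.load("side6.npy"));m=(W[...,2]>.125)&(W[...,2]<.23);v,u=np.nonzero(m);k=(u>215)&(u<250)&(v>140)&(v<200);Q=W[v[k],u[k]];print(Q.mean(0),Q.max(0))
```

```text
False 13.7667 [ 0.20702231 -0.66400184 -0.0892333 ] [-0.19  0.85  0.33  1.26 -0.33  1.83  1.51]
17.1667 [ 0.38531753 -0.86487022 -0.20879171]
[(296.4, 202.7, 24.6, 40.8, np.float64(0.2999), np.float64(-0.3677))]
[0.55300895 0.01482237 0.16613619] [0.56435317 0.05024777 0.1818541 ]
[0.5515515  0.00303859 0.15377354] [0.56358263 0.04629036 0.17799139]
```

View pics/side6.png

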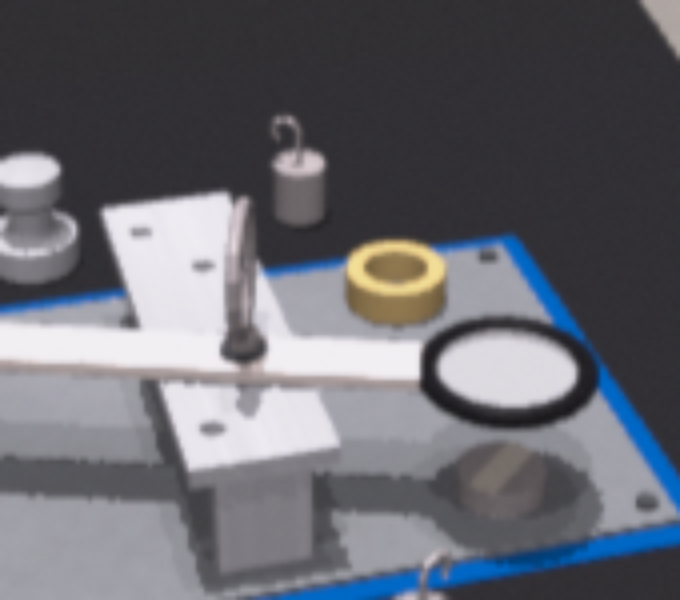

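View pics/top6.png

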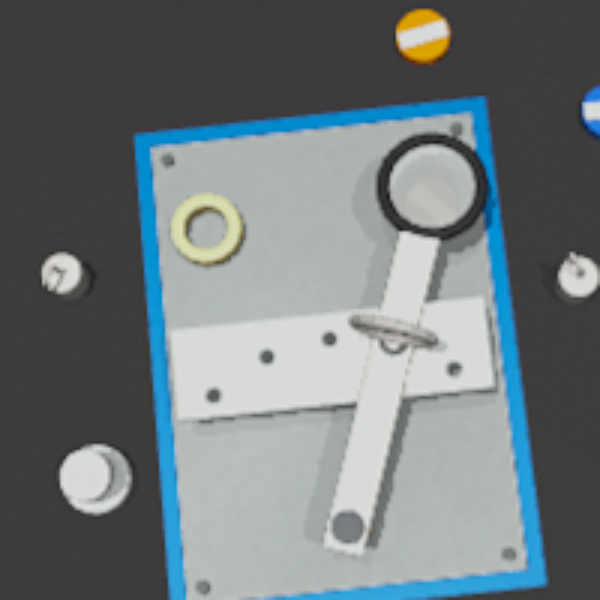

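The lens at (432,187) in the top crop stands over the coupon, and the tape roll, weights and punch have not moved. The arm covers the hole one step right of the middle; the middle hole at (330,338) is free. The ring's top measures 178 to 182 mm, against 177 to 183 mm when it was home at the start, so the pin is fully down.

```bash
python3 -c "
from cell import job;print(job.job_done())"
```

```text
the job is handed in; nothing more can be done
None
```

The magnifier arm now sits one hole to the right (−y), with the pin home in that hole and the lens over the steel coupon. The job was handed in at about 17 s on the robot's clock.

**What I did:** I put the shut fingertips through the ring from the lens side, sloping down 47°, and lifted until they met the ring's top. I raised the pin about 17 mm; the spring pulled with about 8.6 N. I then swung the arm −0.349 rad about the pivot, lowered the pin and backed out along the finger axis. The robot then moved back to its start pose.

**Last checks:**
- **Pin home:** The ring's top measured 178–182 mm above the bench, against 177–183 mm before the start. The spring force vanished during lowering at the height where it had begun.
- **Swing angle:** The lens centre turned −0.341 rad in the side picture. That is 0.008 rad from the nominal step, within the pin's 0.01 rad of play.
- **Surroundings:** In both pictures the tape roll, weights, punch and look-alikes appear unmoved. The coupon is seen through the lens in its place.
- **Forces:** I saw no unexpected forces. The lateral force read up to 3.7 N, expected from the sloping contact.

No check failed. The absolute lens angle in the side picture read about 0.02 rad too far right, but it did so before the swing too, so I relied on the change in angle.

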